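# Cull the bent and short shelf arms

## Robot

A 7-joint arm with a two-finger parallel gripper is mounted at the origin on the work surface. World frame = base frame: x ahead of the robot, y to its left, z up, the work surface at z = 0. Lengths are in m, angles in rad, forces in N, time in s.
With the tool pointing down it reaches from about 0.425 to 0.875 m from the base axis. Payload 9.9 kg.
Tool frame: the origin (TCP) lies at the very end of the fingers, on their centre line; the grasp point (between the pads) lies 19 mm behind it; z points along the fingers, y is the line along which they close (so a half turn about z gives the same grasp; the last joint's range is limited). The gripper opens to 85 mm and grips with 20 to 120 N. Pads are 22 mm wide; open, the fingers measure 114 mm over their backs; the gripper's body (76 mm by 85 mm) begins 54 mm behind the grasp point. The pads swing forward as they close: fully open they stand 13 mm farther back than shut.
Start: joints at [1.265, 0.576, 0.025, 1.437, -0.015, 1.129, -0.057], TCP at [0.148, -0.658, 0.231] pointing down, gripper open.
Joint ranges: [-2.76, 2.76], [-0.34, 2.15], [-1.52, 1.57], [0.19, 2.46], [-1.09, 4.23], [0.17, 1.99], [-2.82, 2.82]. Speed limits (rad/s): [2.22, 2.22, 3.01, 3.01, 3.14, 3.14, 3.14].

## Interface

Orientations are given as [roll, pitch, yaw] about the fixed x, y, z axes, in that order (R = Rz(yaw) Ry(pitch) Rx(roll)).
In Python, from cell import arm, capture, spotter gives the robot as it stands.
- The arm moves only by the tool step_arm, never from a script. Its argument "increments" is a list of rows, each an object with "gripper": the opening, from 0 (shut) to 1 (fully open); "delta_pos": the shift along the tool's x, y, z in units of 400 mm (1.0 is 400 mm), a list of three; "twist": the turn about the tool's z in units of 180 degrees (1.0 is 180 degrees). In form: [{"gripper": gripper, "delta_pos": [tx, ty, tz], "twist": twist}, ...]. A call has 1 to 20 rows; each row is the pose to reach, as a shift and turn from the pose commanded when the call began, along the tool's axes at that moment, turning the shorter way round; what a row does not reach only later rows make up. A row lasts 1/12 s, in which the tool goes at most 41.7 mm and 7.16 degrees, less where a joint would pass 70% of its speed; a pose out of reach is approached as far as the arm can. A call with a number of a shift or a turn outside -1 to 1 is refused whole. A call with a gripper value outside its range is refused whole. The fingers move at their own pace and stop on an object; "force" is the grip in N (left out, the last holds). Time passes only in rows, so rows that repeat a pose let the fingers close. It gives the time, the measured TCP pose, the force, the opening and the grip force at its end, in the units of the state.
- arm.read_state(): the state, without advancing time (a new reading comes with each control period).
- capture(name): name is "side" or "top"; returns a dict with "color" (480x640x3 uint8, red, green, blue), "intrinsics" (3x3 intrinsics, pixels), "pose" (4x4, takes a point from camera to world coordinates). Camera axes: x right, y down, z forward; pixel columns grow to the right and rows downward; lengths in m; the calibration is good to about 2 mm. A picture is of the moment at which its call begins. There is no depth.
- arm.sign_off(): hands the job in; it is judged then, once.
Trained networks look in a picture, given as the dict that the camera call returned (one of the last four; its "shot" number tells which), for a name from the list of things; names that differ only in an ending like _2 or _b are one class to them, and where a whole thing is asked for, a point or a joint stands for the part that bears it (a point fixed in the world has none). Each returns a list of dicts, best first, with "conf" (0 to 1); they miss things now and then, are a little off and sometimes report something else, mostly with a low value. They report only what shows in the picture. A call takes as long as a camera call. They do not tell look-alikes from the thing itself.
- spotter.look_for(thing, picture): "rect" ([left, top, right, bottom] in pixels, round what is visible of it).
- spotter.regions_of(thing, picture): "mask" (480x640 bool, what is visible of it) and "rect" ([left, top, right, bottom] in pixels, round what is visible of it).
- spotter.mark_of(thing, picture): "pixel" ([column, row] in pixels: a listed point, or the origin of a listed thing).
The state is a dict: "time_s": time; "joint_positions": joint angles; "joint_vel": joint speeds; "effort": joint torques, N m; "tcp_pos": TCP position; "eef_rot": TCP orientation; "contact_force": force on the tool from outside, world axes, zero at the start; "wrist_torque": the same for the moment, N m; "gripper_width": finger opening in m; "gripper_force": force on a finger pad.
Only numpy, scipy, OpenCV 4.12 (cv2) and the standard library are available. Lean on these libraries where they do the work, as an engineer would, in place of code of your own. Each camera call takes 0.05 s, during which the arm holds its last target. There are 200 camera calls.

## Task

Six blue steel shelf arms lie on the sloping plywood rack; three are straight and full length, two have a bent end and one is too short. Put the three odd ones right inside the red scrap crate, without disturbing the three sound ones, and leave the spray can, mug and tape measure where they stand.

Things in the scene. Friction and masses are not known exactly. Their poses are not given: they have to be found in the camera images.
- rack: Fixed plywood sorting board on legs, 200 mm up the slope by 384 mm wide, 12 mm thick, face sloping 35 degrees, low edge (38 mm high) towards the robot, high edge 152 mm. Origin: on the bench below the middle of the face; own x horizontal towards the high edge, y along the width, z up. Two rows of three places, 45 mm down and 45 mm up the slope from the middle, at own y -128, 0 and 128 mm.
- rack_face (a point): Middle of the board's face, 95 mm above the bench; axes as the rack's (not sloped). At each place a bar rests on the board against two steel pins on its downhill side (8 mm thick, 18 mm high, square to the board), 24 mm either side of the place's middle, so 40 mm is free between them for a finger. Which bar lies where in its row varies.
- crate: Red plastic scrap crate, open on top, fixed, outside 160 x 180 x 75 mm (own x, y, z), walls and floor 5 mm, left or right of the rack. Origin: centre of its underside.
- crate_in (a point): Centre of the red crate's inner floor, 5 mm above the bench; axes as the crate's.
- tote: Fixed grey plastic tote with three cardboard tubes, 150 x 170 x 70 mm, on the other side of the rack from the crate; nothing belongs in it. Origin: centre of its underside.
- spray_can: Bystander: yellow spray can with black cap, 64 mm across, 190 mm tall, loose. Origin: centre of its underside.
- mug: Bystander: blue mug, 80 mm across, 95 mm tall, handle at own +y, loose. Origin: centre of its underside.
- tape: Bystander: orange tape measure, 70 x 60 x 34 mm, loose, on the bench beyond the rack. Origin: centre of its underside.
- sound_1: Sound shelf arm: straight, 110 mm long. Blue bar, section 14 x 26 mm, 160 g, lying across the slope against two pins. Origin: on its underside, midway between the pins; own y along it, x (14 mm) up the slope, z (26 mm) square out of the board. Lower row.
- sound_2: Sound shelf arm: straight, 110 mm long. Blue bar, section 14 x 26 mm, 160 g, lying across the slope against two pins. Origin: on its underside, midway between the pins; own y along it, x (14 mm) up the slope, z (26 mm) square out of the board. Lower row.
- sound_3: Sound shelf arm: straight, 110 mm long. Blue bar, section 14 x 26 mm, 160 g, lying across the slope against two pins. Origin: on its underside, midway between the pins; own y along it, x (14 mm) up the slope, z (26 mm) square out of the board. Upper row.
- short: Odd shelf arm: straight but only 70 mm long instead of 110. Blue bar, section 14 x 26 mm, 160 g, lying across the slope against two pins. Origin: on its underside, midway between the pins; own y along it, x (14 mm) up the slope, z (26 mm) square out of the board. Upper row.
- bent_left: Odd shelf arm: bent. Straight except that its own +y end, from 30 mm off the origin on, bends 40 degrees up the slope for about 31 mm; the other end is 55 mm from the origin. Blue bar, section 14 x 26 mm, 160 g, lying across the slope against two pins. Origin: on its underside, midway between the pins; own y along it, x (14 mm) up the slope, z (26 mm) square out of the board. Lower row.
- bent_right: Odd shelf arm: bent. Straight except that its own -y end, from 30 mm off the origin on, bends 40 degrees up the slope for about 31 mm; the other end is 55 mm from the origin. Blue bar, section 14 x 26 mm, 160 g, lying across the slope against two pins. Origin: on its underside, midway between the pins; own y along it, x (14 mm) up the slope, z (26 mm) square out of the board. Upper row.
Things that resemble listed ones, but are neither listed nor needed, are in the scene too. Leave any pink or yellow look-alike of the bent_left alone. Leave any pink or turquoise look-alike of the short alone.

How it is judged:
By the outcome, as a careful person would: the job done as asked, in the order asked, and still so for the second after the job is handed in, with the robot touching nothing.
It also fails if it takes over 72 s, if anything falls off the work surface, if the arm or the gripper's body presses on something with over 40 N, if the wrist force passes 120 N, or if a joint passes its speed limit or range.

## Working session

There is one attempt and no reset: what is moved stays moved. The work goes in short steps, Python scripts to look and compute and a tool call to move; the robot and the scene stay as the last step left them, time stands still between calls to the robot, and variables do not carry over. Pictures are saved under pics/ and viewed, at most 10 in all, crops included, and the job is handed in when it is done.

Besides the shell and the picture viewer there is one more tool, called after "Request:" as name([rows], argument=value, ...), one row to a line, values as JSON. step_arm: Moves the arm, as the interface text tells. Shifts and turns lie within -1 to 1; 1 stands for 400 mm of shift or 180 degrees of turn. Its arguments: {"type":"object","properties":{"increments":{"type":"array"},"force":{"type":"number"}},"required":["increments"]}

```bash
mkdir -p pics
cat > h.py <<'E'
import numpy as np, cv2
from cell import arm, capture, spotter
def ray(p,px):
    K=np.array(p['intrinsics']);T=np.array(p['pose'])
    d=T[:3,:3]@np.linalg.inv(K)@np.array([px[0],px[1],1.]);return T[:3,3],d/np.linalg.norm(d)
def onz(p,px,z):
    o,d=ray(p,px);return o+d*(z-o[2])/d[2]
def tri(l):
    A=0;b=0
    for p,px in l:
        o,d=ray(p,px);M=np.eye(3)-np.outer(d,d);A=A+M;b=b+M@o
    return np.linalg.solve(A,b)
def proj(p,X):
    K=np.array(p['intrinsics']);T=np.array(p['pose']);c=T[:3,:3].T@(np.array(X)-T[:3,3]);c=K@c;return c[:2]/c[2]
E
python3 - <<'E'
from h import *
np.set_printoptions(precision=3,suppress=True)
P={n:capture(n) for n in("top","side")}
for n,p in P.items(): cv2.imwrite(f'pics/{n}.png',p['color'][...,::-1]); print(n,np.array(p['pose']),np.array(p['intrinsics']))
for t in ["rack_face","crate_in","crate","tote","spray_can","mug","tape","sound_1","short","bent_left","bent_right"]:
    for n,p in P.items():
        print(t,n,[(np.round(r['pixel']).tolist(),round(r['conf'],2)) for r in spotter.mark_of(t,p)][:7])
s=arm.read_state();print(s['tcp_pos'],s['eef_rot'],s['time_s'],s['gripper_width'])
E
```

```text
top [[-0.024 -0.984  0.175  0.307]
 [-1.     0.027  0.014 -0.012]
 [-0.019 -0.174 -0.984  1.343]
 [ 0.     0.     0.     1.   ]] [[595.336   0.    311.011]
 [  0.    595.336 242.709]
 [  0.      0.      1.   ]]
side [[-0.943 -0.235  0.234  0.204]
 [-0.332  0.662 -0.672  0.892]
 [ 0.003 -0.711 -0.703  0.994]
 [ 0.     0.     0.     1.   ]] [[621.788   0.    310.832]
 [  0.    621.788 234.201]
 [  0.      0.      1.   ]]
rack_face top [([306.0, 247.0], 0.56)]
rack_face side [([308.0, 228.0], 0.61)]
crate_in top [([249.0, 219.0], 0.74), ([485.0, 280.0], 0.58), ([134.0, 286.0], 0.56)]
crate_in side [([267.0, 421.0], 0.62)]
crate top [([137.0, 287.0], 0.85)]
crate side [([268.0, 423.0], 0.64)]
tote top [([486.0, 280.0], 0.67)]
tote side [([386.0, 159.0], 0.64)]
spray_can top [([453.0, 173.0], 0.6), ([305.0, 150.0], 0.36)]
spray_can side [([285.0, 152.0], 0.57), ([309.0, 258.0], 0.56)]
mug top [([172.0, 172.0], 0.97)]
mug side [([156.0, 347.0], 0.76)]
tape top [([300.0, 153.0], 0.97)]
tape side [([207.0, 233.0], 0.67)]
sound_1 top [([361.0, 277.0], 0.97), ([311.0, 227.0], 0.87), ([303.0, 266.0], 0.74)]
sound_1 side [([353.0, 210.0], 0.79), ([321.0, 242.0], 0.71), ([255.0, 250.0], 0.57), ([292.0, 211.0], 0.56)]
short top [([176.0, 382.0], 0.77), ([308.0, 230.0], 0.68), ([348.0, 152.0], 0.63), ([253.0, 218.0], 0.59), ([484.0, 280.0], 0.32)]
short side [([230.0, 204.0], 0.88), ([399.0, 407.0], 0.83), ([320.0, 243.0], 0.72), ([260.0, 253.0], 0.56), ([388.0, 160.0], 0.51), ([309.0, 226.0], 0.28)]
bent_left top [([230.0, 163.0], 0.81), ([246.0, 255.0], 0.77), ([304.0, 266.0], 0.62), ([239.0, 347.0], 0.59)]
bent_left side [([382.0, 332.0], 0.85), ([288.0, 281.0], 0.79), ([176.0, 284.0], 0.78)]
bent_right top [([370.0, 240.0], 0.88), ([132.0, 288.0], 0.48), ([305.0, 149.0], 0.4)]
bent_right side [([322.0, 176.0], 0.56)]
[ 0.148 -0.658  0.231] [-3.142 -0.     0.222] 1.2 0.08549455445553795
```

View pics/top.png

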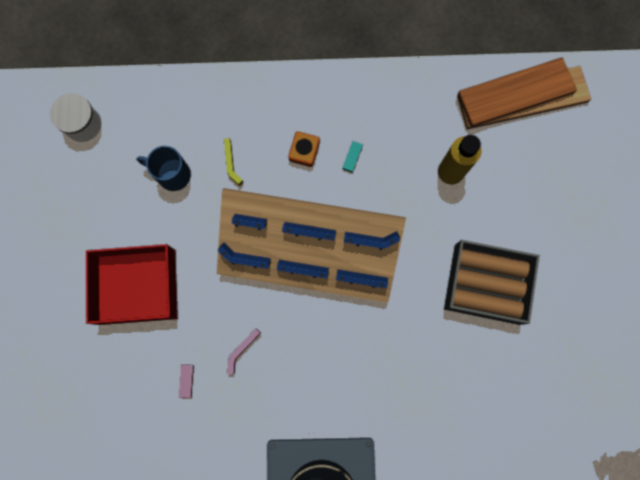

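View pics/side.png

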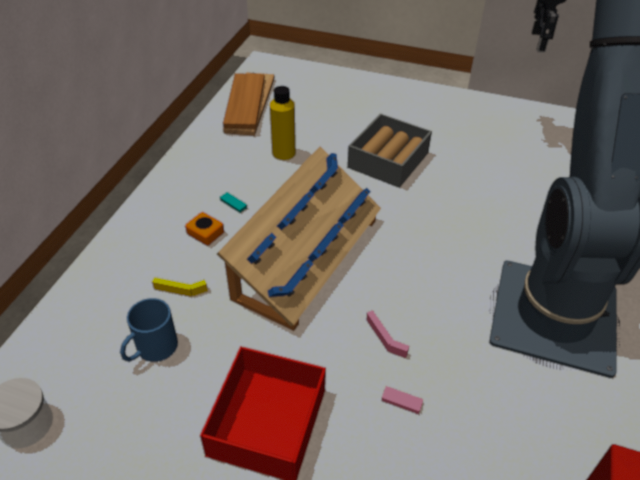

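The top view shows the crate (132,287) left of the rack. In the upper row are short (250,221), sound (309,231) and bent_right (370,240). In the lower row are bent_left (246,258), sound (303,269) and sound (361,280). The pink, yellow and turquoise pieces on the bench are the look-alikes. The side view agrees. I'll refine the rack and crate poses by fitting silhouettes in both views.

```bash
cat > fit.py <<'E'
from h import *
from scipy.optimize import minimize
np.set_printoptions(precision=4,suppress=True)
a=np.radians(35);c,s=np.cos(a),np.sin(a)
def box(u0,u1,y0,y1,n0,n1): return np.array([(u,y,n) for u in(u0,u1) for y in(y0,y1) for n in(n0,n1)])*1e-3
def bar(kind):
    if kind=='S': return [box(-7,7,-55,55,0,26)]
    if kind=='s': return [box(-7,7,-35,35,0,26)]
    sg=1 if kind=='L' else -1
    t=np.radians(40); B=box(-7,7,0,31,0,26); u=B[:,0]*np.cos(t)+B[:,1]*np.sin(t); y=-B[:,0]*np.sin(t)+B[:,1]*np.cos(t)+.030
    B=np.c_[u,y*sg,B[:,2]]; A=box(-7,7,-55,30,0,26); A[:,1]*=sg
    return [A,B]
LAY=[('L',-45,128),('S',-45,0),('S',-45,-128),('s',45,128),('S',45,0),('R',45,-128)]
def rackpts(q,u,y,n):
    x=u*c-n*s;z=u*s+n*c+q[2];C,S=np.cos(q[3]),np.sin(q[3])
    return np.c_[q[0]+C*x-S*y,q[1]+S*x+C*y,z]
def render(p,hulls,k=4):
    im=np.zeros((480,640),np.uint8)
    for H in hulls:
        P=np.array([proj(p,X) for X in H]); h=cv2.convexHull(np.round(P*16).astype(np.int32))
        cv2.fillConvexPoly(im,h,255,cv2.LINE_AA,4)
    return im
def barhulls(q,lay=LAY): return [rackpts(q,B[:,0]+u*1e-3,B[:,1]+y*1e-3,B[:,2]) for k,u,y in lay for B in bar(k)]
def crhull(q):
    X=box(-80,80,-90,90,0,75);C,S=np.cos(q[2]),np.sin(q[2])
    return [np.c_[q[0]+C*X[:,0]-S*X[:,1],q[1]+S*X[:,0]+C*X[:,1],X[:,2]]]
bl=lambda m:cv2.GaussianBlur(m.astype(np.float32)/255,(0,0),1.5)
def fit(Ps,ms,hf,q0,st):
    ms=[bl(m) for m in ms]
    f=lambda q:sum(((bl(render(p,hf(q)))-m)**2).sum() for p,m in zip(Ps,ms))
    sim=np.vstack([q0]+[np.array(q0)+np.eye(len(q0))[i]*st[i] for i in range(len(q0))])
    r=minimize(f,q0,method='Nelder-Mead',options=dict(initial_simplex=sim,maxiter=300,xatol=1e-4,fatol=.1));return r.x,r.fun
def bluemask(p,q,r=9):
    hsv=cv2.cvtColor(p['color'],cv2.COLOR_RGB2HSV); m=cv2.inRange(hsv,(105,110,20),(130,255,255))
    return m&cv2.dilate(render(p,barhulls(q)),np.ones((2*r+1,)*2,np.uint8))
E
python3 - <<'E'
from fit import *
P=[capture("top"),capture("side")]
q0=np.r_[tri([(P[0],(306,247)),(P[1],(308,228))]),-0.1]; print(q0)
best=min((fit(P,[bluemask(p,q0,14) for p in P],barhulls,[*q0[:3],y],[.01,.01,.005,.05]) for y in(-.15,-.05)),key=lambda r:r[1])
q=best[0]; q,f=fit(P,[bluemask(p,q,6) for p in P],barhulls,q,[.004,.004,.003,.02]); print('rack',q,f)
c0=tri([(P[0],(137,287)),(P[1],(268,423))]);print(c0)
ms=[cv2.inRange(cv2.cvtColor(p['color'],cv2.COLOR_RGB2HSV),(0,170,40),(6,255,255))|cv2.inRange(cv2.cvtColor(p['color'],cv2.COLOR_RGB2HSV),(174,170,40),(180,255,255)) for p in P]
for p,m in zip(P,ms): m&=cv2.dilate(render(p,crhull([c0[0],c0[1],0])),np.ones((31,31),np.uint8))
cr,f=fit(P,ms,crhull,[c0[0],c0[1],0.],[.01,.01,.05]);print('crate',cr,f)
np.save('q.npy',q);np.save('cr.npy',cr)
vis=[]
for p,w in zip(P,[(200,170,420,320),(200,130,420,330)]):
    im=p['color'][...,::-1].copy()
    for H in barhulls(q)+crhull(cr):
        h=cv2.convexHull(np.round(np.array([proj(p,X) for X in H])).astype(np.int32));cv2.polylines(im,[h],1,(0,255,255),1)
    vis.append(cv2.resize(im[w[1]:w[3],w[0]:w[2]],None,fx=2.5,fy=1.8 if w[3]-w[1]<180 else 1.5))
vis=np.vstack(vis);cv2.imwrite('pics/fit.png',vis);print(vis.shape)
for i in(0,3,5):
    k,u,y=LAY[i];print(k,rackpts(q,u*1e-3,y*1e-3,0.),fit(P,[bluemask(p,q,6)&cv2.dilate(render(p,barhulls(q,[LAY[i]])),np.ones((9,9),np.uint8)) for p in P],lambda z:barhulls(z,[LAY[i]]),q,[.004,.004,.003,.02])[0])
for t,(a_,b_) in dict(can=((453,173),(285,152)),mug=((172,172),(156,347))).items(): print(t,tri([(P[0],a_),(P[1],b_)]))
E
```

```text
[ 0.518   0.0172  0.094  -0.1   ]
rack [ 0.5192  0.0151  0.0894 -0.1938] 668.4613037109375
[ 0.4531  0.4069 -0.0032]
crate [0.4532 0.4064 0.0612] 1586.904541015625
(570, 550, 3)
L [[0.5077 0.1478 0.0635]] [ 0.5185  0.0143  0.0913 -0.1928]
s [[0.58   0.1336 0.1152]] [ 0.5185  0.0128  0.0906 -0.1913]
R [[ 0.5307 -0.1176  0.1152]] [ 0.5206  0.0145  0.0868 -0.1949]
can [ 0.7025 -0.3272 -0.0025]
mug [ 0.7204  0.3306 -0.0043]
```

View pics/fit.png

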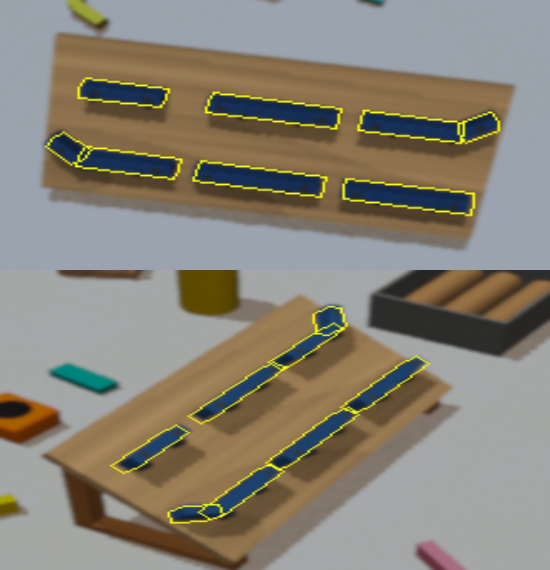

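```bash
cat >> fit.py <<'E'
from scipy.spatial.transform import Rotation as Rn
q=np.load('q.npy') if __import__('os').path.exists('q.npy') else None
def go(t,yaw=None):
    st=arm.read_state();R=Rn.from_euler('xyz',st['eef_rot']);d=R.inv().apply(np.array(t)-st['tcp_pos'])/.4
    tw=0 if yaw is None else -((yaw-st['eef_rot'][2]+np.pi/2)%np.pi-np.pi/2)/np.pi
    return d,tw
def place(i,dx,dz,z0=.093):  # rack-horizontal offset dx, height above bar base
    qq=q.copy();qq[2]=z0;k,u,y=LAY[i];b=rackpts(qq,u*1e-3,y*1e-3,0.)[0]
    return b+np.array([np.cos(q[3])*dx,np.sin(q[3])*dx,dz])
def crp(x,y,z):
    cr=np.load('cr.npy');C,S=np.cos(cr[2]),np.sin(cr[2]);return np.array([cr[0]+C*x-S*y,cr[1]+S*x+C*y,z])
E
python3 - <<'E'
from fit import *
for i in (3,0,5): print(i,place(i,-.012,.12),go(place(i,-.012,.12),q[3]+np.pi/2))
E
```

```text
3 [0.5682 0.1359 0.2388] (array([ 1.4605, -1.7064, -0.0188]), np.float64(-0.3677235363762617))
0 [0.4959 0.1501 0.1872] (array([ 1.2919, -1.7808,  0.1103]), np.float64(-0.3677235363762617))
5 [ 0.5189 -0.1153  0.2388] (array([ 1.2021, -1.1209, -0.0188]), np.float64(-0.3677235363762617))
```

Request:
step_arm([
  {"gripper": 0.42, "delta_pos": [0.2, -0.23, -0.15], "twist": -0.1},
  {"gripper": 0.42, "delta_pos": [0.74, -0.86, -0.2], "twist": -0.3677},
  {"gripper": 0.42, "delta_pos": [0.74, -0.86, -0.2], "twist": -0.3677},
  {"gripper": 0.42, "delta_pos": [0.74, -0.86, -0.2], "twist": -0.3677},
  {"gripper": 0.42, "delta_pos": [0.74, -0.86, -0.2], "twist": -0.3677},
  {"gripper": 0.42, "delta_pos": [0.74, -0.86, -0.2], "twist": -0.3677},
  {"gripper": 0.42, "delta_pos": [0.74, -0.86, -0.2], "twist": -0.3677},
  {"gripper": 0.42, "delta_pos": [0.74, -0.86, -0.2], "twist": -0.3677},
  {"gripper": 0.42, "delta_pos": [0.74, -0.86, -0.2], "twist": -0.3677},
  {"gripper": 0.42, "delta_pos": [0.74, -0.86, -0.2], "twist": -0.3677},
  {"gripper": 0.42, "delta_pos": [0.74, -0.86, -0.2], "twist": -0.3677},
  {"gripper": 0.42, "delta_pos": [0.74, -0.86, -0.2], "twist": -0.3677},
  {"gripper": 0.42, "delta_pos": [0.74, -0.86, -0.2], "twist": -0.3677},
  {"gripper": 0.42, "delta_pos": [0.74, -0.86, -0.2], "twist": -0.3677},
], force=30)

```text
time_s: 2.47
tcp_pos: [0.3614, -0.2582, 0.3114]
eef_rot: [3.141, 0.001, 1.377]
contact_force: [-0.4, 0.4, 0.5]
gripper_width: 0.036
gripper_force: 0.0
```

```bash
python3 -c "
from fit import *
print(go(place(3,-.012,.08),q[3]+np.pi/2),arm.read_state()['joint_positions'])"
```

```text
(array([1.0664, 0.3182, 0.2808]), np.float64(0.00015705792405053357)) [ 0.8526  0.1706 -0.4028  1.8664  0.0748  1.1187  0.229 ]
```

Request:
step_arm([
  {"gripper": 0.42, "delta_pos": [1.0, 0.318, 0.0], "twist": 0},
  {"gripper": 0.42, "delta_pos": [1.0, 0.318, 0.0], "twist": 0},
  {"gripper": 0.42, "delta_pos": [1.0, 0.318, 0.0], "twist": 0},
  {"gripper": 0.42, "delta_pos": [1.0, 0.318, 0.0], "twist": 0},
  {"gripper": 0.42, "delta_pos": [1.0, 0.318, 0.0], "twist": 0},
  {"gripper": 0.42, "delta_pos": [1.0, 0.318, 0.0], "twist": 0},
  {"gripper": 0.42, "delta_pos": [1.0, 0.318, 0.0], "twist": 0},
  {"gripper": 0.42, "delta_pos": [1.0, 0.318, 0.1], "twist": 0},
  {"gripper": 0.42, "delta_pos": [1.0, 0.318, 0.2], "twist": 0},
  {"gripper": 0.42, "delta_pos": [1.0, 0.318, 0.28], "twist": 0},
  {"gripper": 0.42, "delta_pos": [1.0, 0.318, 0.28], "twist": 0},
  {"gripper": 0.42, "delta_pos": [1.0, 0.318, 0.28], "twist": 0},
  {"gripper": 0.42, "delta_pos": [1.0, 0.318, 0.28], "twist": 0},
])

```text
time_s: 3.55
tcp_pos: [0.5628, 0.1097, 0.1959]
eef_rot: [-3.136, 0.002, 1.377]
contact_force: [-0.6, -0.4, -0.1]
gripper_width: 0.0357
gripper_force: 0.0
```

```bash
python3 -c "
from fit import *
print(arm.read_state()['tcp_pos']);
for dz in (.016,.012): print(go(place(3,-.012,dz),q[3]+np.pi/2))"
```

```text
[0.5628 0.1097 0.1959]
(array([0.0671, 0.0017, 0.1527]), np.float64(0.0001346124332423584))
(array([0.0671, 0.0017, 0.1627]), np.float64(0.0001346124332423584))
```

Request:
step_arm([
  {"gripper": 0.42, "delta_pos": [0.067, 0.0, 0.0], "twist": 0},
  {"gripper": 0.42, "delta_pos": [0.067, 0.0, 0.06], "twist": 0},
  {"gripper": 0.42, "delta_pos": [0.067, 0.0, 0.09], "twist": 0},
  {"gripper": 0.42, "delta_pos": [0.067, 0.0, 0.09], "twist": 0},
  {"gripper": 0.42, "delta_pos": [0.067, 0.0, 0.09], "twist": 0},
  {"gripper": 0.42, "delta_pos": [0.067, 0.0, 0.09], "twist": 0},
])

```text
time_s: 4.05
tcp_pos: [0.5695, 0.135, 0.1649]
eef_rot: [3.14, -0.0, 1.375]
contact_force: [-0.0, -1.0, 0.0]
gripper_width: 0.0363
gripper_force: 0.0
```

```bash
python3 -c "
from fit import *
print(arm.read_state()['tcp_pos']);
for dz in (.016,.012): print(go(place(3,-.012,dz),q[3]+np.pi/2))
for n in('top','side'):
  p=capture(n);im=p['color'][...,::-1].copy();im=im[150:300,180:330] if n=='top' else im[120:320,180:380]
  cv2.imwrite('pics/a_'+n+'.png',cv2.resize(im,(400,400)))
cv2.imwrite('pics/a.png',np.hstack([cv2.imread('pics/a_top.png'),cv2.imread('pics/a_side.png')]))"
```

```text
[0.5695 0.135  0.1649]
(array([ 0.0014, -0.0037,  0.0752]), np.float64(-0.0007515561487952555))
(array([ 0.0014, -0.0038,  0.0852]), np.float64(-0.0007515561487952555))
```

View pics/a.png

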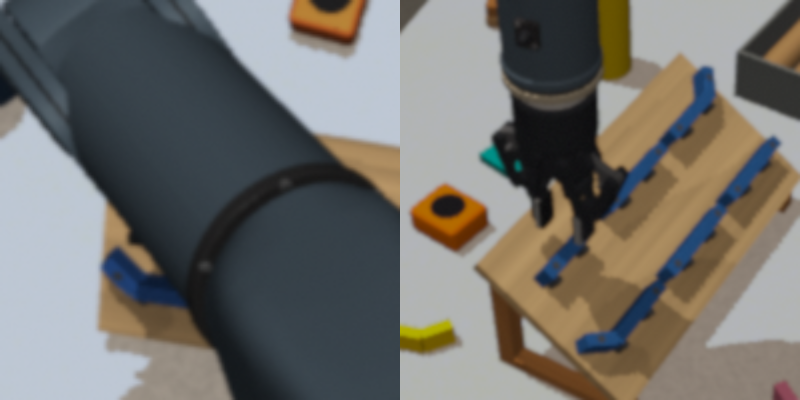

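The side view shows the fingers at about (540,215) and (580,235), one on each side of the short bar, uphill and downhill. I'm descending now.

Request:
step_arm([
  {"gripper": 0.42, "delta_pos": [0.0, -0.004, 0.04], "twist": 0},
  {"gripper": 0.42, "delta_pos": [0.0, -0.004, 0.065], "twist": 0},
  {"gripper": 0.42, "delta_pos": [0.0, -0.004, 0.075], "twist": 0},
  {"gripper": 0.42, "delta_pos": [0.0, -0.004, 0.075], "twist": 0},
  {"gripper": 0.35, "delta_pos": [0.0, -0.004, 0.075], "twist": 0},
  {"gripper": 0.32, "delta_pos": [0.0, -0.004, 0.08], "twist": 0},
  {"gripper": 0.32, "delta_pos": [0.0, -0.004, 0.085], "twist": 0},
  {"gripper": 0.32, "delta_pos": [0.0, -0.004, 0.085], "twist": 0},
])

```text
time_s: 4.82
tcp_pos: [0.568, 0.137, 0.1299]
eef_rot: [3.14, -0.001, 1.377]
contact_force: [1.7, -0.1, 3.2]
gripper_width: 0.0274
gripper_force: 1.6
```

Request:
step_arm([
  {"gripper": 0.3, "delta_pos": [0.0, 0.005, 0.0], "twist": 0},
  {"gripper": 0.25, "delta_pos": [0.0, 0.007, 0.0], "twist": 0},
  {"gripper": 0.2, "delta_pos": [0.0, 0.01, 0.0], "twist": 0},
  {"gripper": 0.14, "delta_pos": [0.0, 0.012, -0.002], "twist": 0},
  {"gripper": 0.1, "delta_pos": [0.0, 0.013, -0.004], "twist": 0},
  {"gripper": 0.1, "delta_pos": [0.0, 0.014, -0.006], "twist": 0},
  {"gripper": 0.1, "delta_pos": [0.0, 0.014, -0.008], "twist": 0},
])

```text
time_s: 5.4
tcp_pos: [0.5713, 0.1362, 0.1331]
eef_rot: [-3.14, 0.0, 1.378]
contact_force: [-4.8, 0.1, 10.8]
gripper_width: 0.0175
gripper_force: 27.6
```

Request:
step_arm([
  {"gripper": 0.05, "delta_pos": [0.0, 0.0, -0.005], "twist": 0},
  {"gripper": 0.05, "delta_pos": [0.0, 0.0, -0.01], "twist": 0},
  {"gripper": 0.05, "delta_pos": [0.0, 0.0, -0.02], "twist": 0},
  {"gripper": 0.05, "delta_pos": [0.0, 0.0, -0.04], "twist": 0},
  {"gripper": 0.05, "delta_pos": [0.0, 0.0, -0.08], "twist": 0},
  {"gripper": 0.05, "delta_pos": [0.0, 0.0, -0.15], "twist": 0},
  {"gripper": 0.05, "delta_pos": [0.0, 0.0, -0.25], "twist": 0},
  {"gripper": 0.05, "delta_pos": [0.0, 0.0, -0.25], "twist": 0},
  {"gripper": 0.05, "delta_pos": [0.0, 0.0, -0.25], "twist": 0},
  {"gripper": 0.05, "delta_pos": [0.0, 0.0, -0.25], "twist": 0},
], force=50)

```text
time_s: 6.23
tcp_pos: [0.572, 0.1355, 0.2323]
eef_rot: [-3.141, 0.001, 1.377]
contact_force: [-0.5, -0.9, -1.4]
gripper_width: 0.0134
gripper_force: 46.2
```

```bash
python3 -c "
from fit import *
cr=np.load('cr.npy')
for x in(-.03,0,.035): print(crp(x,0,.12),go(crp(x,0,.12)))
p=capture('side');cv2.imwrite('pics/b.png',cv2.resize(p['color'][60:320,150:430,::-1],None,fx=2,fy=2))"
```

```text
[0.4233 0.4046 0.12  ] (array([ 0.5886, -0.4944,  0.2807]), 0)
[0.4532 0.4064 0.12  ] (array([ 0.6075, -0.4218,  0.2807]), 0)
[0.4882 0.4085 0.12  ] (array([ 0.6296, -0.3371,  0.2806]), 0)
```

View pics/b.png

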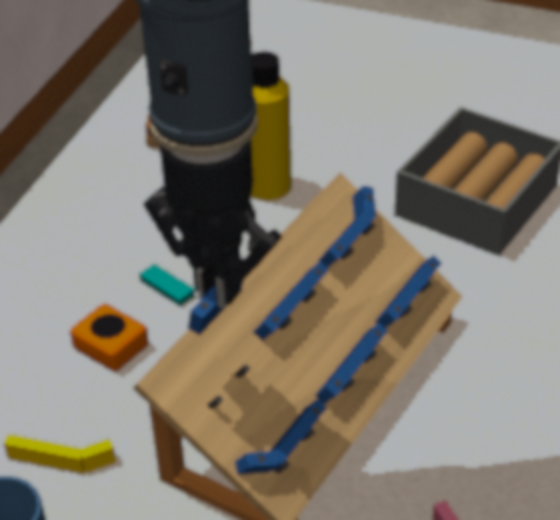

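The short bar is lifted (205,305) and its pins are left empty. The neighbouring bars haven't moved. Next stop is the crate.

Request:
step_arm([
  {"gripper": 0.05, "delta_pos": [0.63, -0.337, 0.0], "twist": -0.08},
  {"gripper": 0.05, "delta_pos": [0.63, -0.337, 0.0], "twist": -0.08},
  {"gripper": 0.05, "delta_pos": [0.63, -0.337, 0.0], "twist": -0.08},
  {"gripper": 0.05, "delta_pos": [0.63, -0.337, 0.0], "twist": -0.08},
  {"gripper": 0.05, "delta_pos": [0.63, -0.337, 0.0], "twist": -0.08},
  {"gripper": 0.05, "delta_pos": [0.63, -0.337, 0.0], "twist": -0.08},
  {"gripper": 0.05, "delta_pos": [0.63, -0.337, 0.0], "twist": -0.08},
  {"gripper": 0.05, "delta_pos": [0.63, -0.337, 0.1], "twist": -0.08},
  {"gripper": 0.05, "delta_pos": [0.63, -0.337, 0.18], "twist": -0.08},
  {"gripper": 0.05, "delta_pos": [0.63, -0.337, 0.28], "twist": -0.08},
  {"gripper": 0.05, "delta_pos": [0.63, -0.337, 0.28], "twist": -0.08},
  {"gripper": 0.05, "delta_pos": [0.63, -0.337, 0.28], "twist": -0.08},
  {"gripper": 0.05, "delta_pos": [0.63, -0.337, 0.28], "twist": -0.08},
])

```text
time_s: 7.37
tcp_pos: [0.489, 0.4095, 0.1217]
eef_rot: [3.142, -0.001, 1.628]
contact_force: [-0.0, 0.3, -0.9]
gripper_width: 0.0131
gripper_force: 46.5
```

```bash
python3 -c "
from fit import *
print(go(crp(.035,0,.03),np.load('cr.npy')[2]+np.pi/2))"
```

```text
(array([-0.0026, -0.0022,  0.2292]), np.float64(-0.001177582984700273))
```

Request:
step_arm([
  {"gripper": 0.05, "delta_pos": [0, 0, 0.1], "twist": 0},
  {"gripper": 0.05, "delta_pos": [0, 0, 0.18], "twist": 0},
  {"gripper": 0.05, "delta_pos": [0, 0, 0.225], "twist": 0},
  {"gripper": 0.05, "delta_pos": [0, 0, 0.225], "twist": 0},
  {"gripper": 0.05, "delta_pos": [0, 0, 0.225], "twist": 0},
  {"gripper": 0.3, "delta_pos": [0, 0, 0.225], "twist": 0},
  {"gripper": 0.3, "delta_pos": [0, 0, 0.225], "twist": 0},
  {"gripper": 0.3, "delta_pos": [0, 0, 0.225], "twist": 0},
  {"gripper": 0.3, "delta_pos": [0, 0, 0.225], "twist": 0},
  {"gripper": 0.3, "delta_pos": [0, 0, 0.15], "twist": 0},
  {"gripper": 0.3, "delta_pos": [0, 0, 0.05], "twist": 0},
  {"gripper": 0.3, "delta_pos": [0, 0, -0.1], "twist": 0},
  {"gripper": 0.42, "delta_pos": [0, 0, -0.2], "twist": 0},
  {"gripper": 0.42, "delta_pos": [0, 0, -0.2], "twist": 0},
], force=30)

```text
time_s: 8.53
tcp_pos: [0.4897, 0.411, 0.2072]
eef_rot: [3.136, -0.005, 1.628]
contact_force: [0.5, 0.8, -0.1]
gripper_width: 0.036
gripper_force: 0.0
```

```bash
python3 -c "
from fit import *
print(go(place(0,-.012,.045),q[3]+np.pi/2))
p=capture('side');cv2.imwrite('pics/c.png',cv2.resize(p['color'][220:480,150:430,::-1],None,fx=1.5,fy=1.5))"
```

```text
(array([-0.6533, -0.0235,  0.234 ]), np.float64(0.08005270427518857))
```

View pics/c.png

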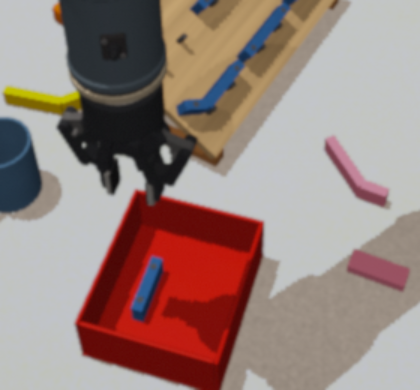

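The short bar stands inside the crate at about (148,288). Next is bent_left.

Request:
step_arm([
  {"gripper": 0.42, "delta_pos": [-0.653, -0.02, 0.0], "twist": 0.08},
  {"gripper": 0.42, "delta_pos": [-0.653, -0.02, 0.0], "twist": 0.08},
  {"gripper": 0.42, "delta_pos": [-0.653, -0.02, 0.0], "twist": 0.08},
  {"gripper": 0.42, "delta_pos": [-0.653, -0.02, 0.0], "twist": 0.08},
  {"gripper": 0.42, "delta_pos": [-0.653, -0.02, 0.0], "twist": 0.08},
  {"gripper": 0.42, "delta_pos": [-0.653, -0.02, 0.0], "twist": 0.08},
  {"gripper": 0.42, "delta_pos": [-0.653, -0.02, 0.0], "twist": 0.08},
  {"gripper": 0.42, "delta_pos": [-0.653, -0.02, 0.0], "twist": 0.08},
  {"gripper": 0.42, "delta_pos": [-0.653, -0.02, 0.1], "twist": 0.08},
  {"gripper": 0.42, "delta_pos": [-0.653, -0.02, 0.18], "twist": 0.08},
  {"gripper": 0.42, "delta_pos": [-0.653, -0.02, 0.22], "twist": 0.08},
  {"gripper": 0.42, "delta_pos": [-0.653, -0.02, 0.22], "twist": 0.08},
  {"gripper": 0.42, "delta_pos": [-0.653, -0.02, 0.22], "twist": 0.08},
])

```text
time_s: 9.67
tcp_pos: [0.4955, 0.1492, 0.1125]
eef_rot: [-3.14, -0.0, 1.379]
contact_force: [0.8, -0.2, 1.1]
gripper_width: 0.0358
gripper_force: 0.0
```

```bash
python3 -c "
from fit import *
for dz in (.016,.012): print(go(place(0,-.01,dz),q[3]+np.pi/2))"
```

```text
(array([0.0024, 0.0057, 0.0733]), np.float64(0.0005576092879131639))
(array([0.0023, 0.0057, 0.0833]), np.float64(0.0005576092879131639))
```

Request:
step_arm([
  {"gripper": 0.42, "delta_pos": [0.002, 0.006, 0.04], "twist": 0},
  {"gripper": 0.42, "delta_pos": [0.002, 0.006, 0.06], "twist": 0},
  {"gripper": 0.42, "delta_pos": [0.002, 0.006, 0.072], "twist": 0},
  {"gripper": 0.42, "delta_pos": [0.002, 0.006, 0.072], "twist": 0},
  {"gripper": 0.35, "delta_pos": [0.002, 0.006, 0.072], "twist": 0},
  {"gripper": 0.32, "delta_pos": [0.002, 0.006, 0.078], "twist": 0},
  {"gripper": 0.32, "delta_pos": [0.002, 0.006, 0.083], "twist": 0},
  {"gripper": 0.32, "delta_pos": [0.002, 0.006, 0.083], "twist": 0},
])

```text
time_s: 10.33
tcp_pos: [0.4983, 0.148, 0.0793]
eef_rot: [3.141, -0.0, 1.377]
contact_force: [-0.4, 0.1, 0.5]
gripper_width: 0.0273
gripper_force: 0.0
```

No contact yet, so I'm closing while drifting uphill as before.

Request:
step_arm([
  {"gripper": 0.29, "delta_pos": [0.0, 0.0, 0.0], "twist": 0},
  {"gripper": 0.25, "delta_pos": [0.0, 0.002, 0.0], "twist": 0},
  {"gripper": 0.2, "delta_pos": [0.0, 0.005, 0.0], "twist": 0},
  {"gripper": 0.14, "delta_pos": [0.0, 0.007, -0.002], "twist": 0},
  {"gripper": 0.1, "delta_pos": [0.0, 0.008, -0.004], "twist": 0},
  {"gripper": 0.1, "delta_pos": [0.0, 0.009, -0.006], "twist": 0},
  {"gripper": 0.1, "delta_pos": [0.0, 0.009, -0.008], "twist": 0},
])

```text
time_s: 10.92
tcp_pos: [0.4978, 0.1478, 0.0822]
eef_rot: [-3.136, 0.002, 1.379]
contact_force: [-13.2, 2.2, 7.4]
gripper_width: 0.018
gripper_force: 27.2
```

Request:
step_arm([
  {"gripper": 0.05, "delta_pos": [0.0, -0.004, -0.005], "twist": 0},
  {"gripper": 0.05, "delta_pos": [0.0, -0.004, -0.01], "twist": 0},
  {"gripper": 0.05, "delta_pos": [0.0, -0.004, -0.02], "twist": 0},
  {"gripper": 0.05, "delta_pos": [0.0, -0.004, -0.04], "twist": 0},
  {"gripper": 0.05, "delta_pos": [0.0, -0.004, -0.08], "twist": 0},
  {"gripper": 0.05, "delta_pos": [0.0, -0.004, -0.15], "twist": 0},
  {"gripper": 0.05, "delta_pos": [0.0, -0.004, -0.25], "twist": 0},
  {"gripper": 0.05, "delta_pos": [0.0, -0.004, -0.3], "twist": 0},
  {"gripper": 0.05, "delta_pos": [0.0, -0.004, -0.3], "twist": 0},
  {"gripper": 0.05, "delta_pos": [0.0, -0.004, -0.3], "twist": 0},
], force=50)

```text
time_s: 11.75
tcp_pos: [0.501, 0.1477, 0.2037]
eef_rot: [3.139, -0.001, 1.376]
contact_force: [0.7, 0.4, -2.8]
gripper_width: 0.0128
gripper_force: 46.4
```

```bash
python3 -c "
from fit import *
cr=np.load('cr.npy')
for x in(-.04,-.035,-.03): print(go(crp(x,0,.12),cr[2]+np.pi/2))
p=capture('side');cv2.imwrite('pics/d.png',cv2.resize(p['color'][100:480,150:430,::-1],None,fx=1.5,fy=1.5))"
```

```text
(array([ 0.5859, -0.3395,  0.2089]), np.float64(-0.08139104265535996))
(array([ 0.589 , -0.3274,  0.209 ]), np.float64(-0.08139104265535996))
(array([ 0.5922, -0.3154,  0.209 ]), np.float64(-0.08139104265535996))
```

View pics/d.png

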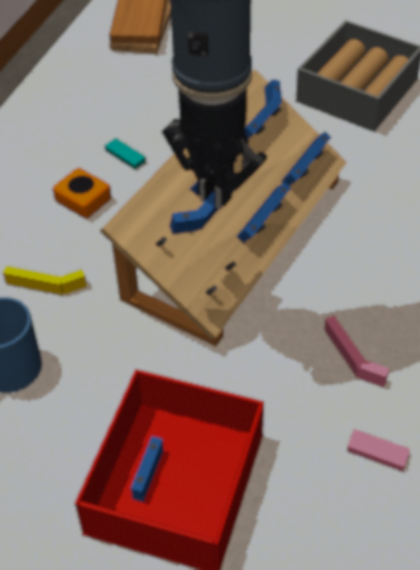

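bent_left is held cleanly (195,215) and its pins are empty. I'm taking it to the crate's near side.

Request:
step_arm([
  {"gripper": 0.05, "delta_pos": [0.585, -0.343, 0.0], "twist": -0.081},
  {"gripper": 0.05, "delta_pos": [0.585, -0.343, 0.0], "twist": -0.081},
  {"gripper": 0.05, "delta_pos": [0.585, -0.343, 0.0], "twist": -0.081},
  {"gripper": 0.05, "delta_pos": [0.585, -0.343, 0.0], "twist": -0.081},
  {"gripper": 0.05, "delta_pos": [0.585, -0.343, 0.0], "twist": -0.081},
  {"gripper": 0.05, "delta_pos": [0.585, -0.343, 0.0], "twist": -0.081},
  {"gripper": 0.05, "delta_pos": [0.585, -0.343, 0.0], "twist": -0.081},
  {"gripper": 0.05, "delta_pos": [0.585, -0.343, 0.0], "twist": -0.081},
  {"gripper": 0.05, "delta_pos": [0.585, -0.343, 0.1], "twist": -0.081},
  {"gripper": 0.05, "delta_pos": [0.585, -0.343, 0.2], "twist": -0.081},
  {"gripper": 0.05, "delta_pos": [0.585, -0.343, 0.2], "twist": -0.081},
  {"gripper": 0.05, "delta_pos": [0.585, -0.343, 0.2], "twist": -0.081},
  {"gripper": 0.05, "delta_pos": [0.585, -0.343, 0.2], "twist": -0.081},
])

```text
time_s: 12.88
tcp_pos: [0.411, 0.4039, 0.1233]
eef_rot: [-3.141, -0.0, 1.631]
contact_force: [0.4, -0.2, -1.4]
gripper_width: 0.0119
gripper_force: 48.7
```

```bash
python3 -c "
from fit import *
print(go(crp(-.042,0,.03),np.load('cr.npy')[2]+np.pi/2))"
```

```text
(array([-0.0004,  0.001 ,  0.2333]), np.float64(-0.0002175124127937726))
```

Request:
step_arm([
  {"gripper": 0.05, "delta_pos": [0, 0, 0.1], "twist": 0},
  {"gripper": 0.05, "delta_pos": [0, 0, 0.18], "twist": 0},
  {"gripper": 0.05, "delta_pos": [0, 0, 0.225], "twist": 0},
  {"gripper": 0.05, "delta_pos": [0, 0, 0.225], "twist": 0},
  {"gripper": 0.05, "delta_pos": [0, 0, 0.225], "twist": 0},
  {"gripper": 0.28, "delta_pos": [0, 0, 0.225], "twist": 0},
  {"gripper": 0.28, "delta_pos": [0, 0, 0.225], "twist": 0},
  {"gripper": 0.28, "delta_pos": [0, 0, 0.225], "twist": 0},
  {"gripper": 0.28, "delta_pos": [0, 0, 0.225], "twist": 0},
  {"gripper": 0.28, "delta_pos": [0, 0, 0.15], "twist": 0},
  {"gripper": 0.28, "delta_pos": [0, 0, 0.05], "twist": 0},
  {"gripper": 0.28, "delta_pos": [0, 0, -0.1], "twist": 0},
  {"gripper": 0.42, "delta_pos": [0, 0, -0.3], "twist": 0},
  {"gripper": 0.42, "delta_pos": [0, 0, -0.35], "twist": 0},
  {"gripper": 0.42, "delta_pos": [0, 0, -0.35], "twist": 0},
], force=30)

```text
time_s: 14.13
tcp_pos: [0.4103, 0.404, 0.2662]
eef_rot: [3.14, -0.002, 1.632]
contact_force: [0.3, 0.5, 0.2]
gripper_width: 0.0359
gripper_force: 0.0
```

```bash
python3 -c "
from fit import *
print(go(place(5,-.011,.05),q[3]+np.pi/2))
p=capture('side');cv2.imwrite('pics/e.png',cv2.resize(p['color'][100:480,150:430,::-1],None,fx=1.5,fy=1.5))"
```

```text
(array([-1.3134,  0.1938,  0.2416]), np.float64(0.0811617130680771))
```

View pics/e.png

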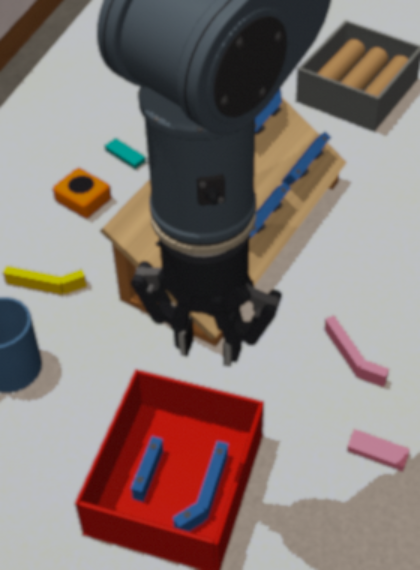

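The crate now holds short (148,467) and bent_left (208,485). Now for bent_right.

Request:
step_arm([
  {"gripper": 0.42, "delta_pos": [-0.7, 0.1, 0.0], "twist": 0.081},
  {"gripper": 0.42, "delta_pos": [-0.7, 0.1, 0.0], "twist": 0.081},
  {"gripper": 0.42, "delta_pos": [-0.7, 0.1, 0.0], "twist": 0.081},
  {"gripper": 0.42, "delta_pos": [-0.7, 0.1, 0.0], "twist": 0.081},
  {"gripper": 0.42, "delta_pos": [-0.7, 0.1, 0.0], "twist": 0.081},
  {"gripper": 0.42, "delta_pos": [-0.7, 0.1, 0.0], "twist": 0.081},
  {"gripper": 0.42, "delta_pos": [-0.7, 0.1, 0.0], "twist": 0.081},
  {"gripper": 0.42, "delta_pos": [-0.7, 0.1, 0.0], "twist": 0.081},
  {"gripper": 0.42, "delta_pos": [-0.7, 0.1, 0.0], "twist": 0.081},
])

```text
time_s: 14.93
tcp_pos: [0.4678, 0.1247, 0.2628]
eef_rot: [3.141, 0.0, 1.373]
contact_force: [-0.1, 0.4, -0.2]
gripper_width: 0.0359
gripper_force: 0.0
```

```bash
python3 -c "
from fit import *
print(go(place(5,-.011,.05),q[3]+np.pi/2))"
```

```text
(array([-0.563 ,  0.2459,  0.2353]), np.float64(-0.0014009305086692622))
```

Request:
step_arm([
  {"gripper": 0.42, "delta_pos": [-0.563, 0.246, 0.0], "twist": -0.001},
  {"gripper": 0.42, "delta_pos": [-0.563, 0.246, 0.0], "twist": -0.001},
  {"gripper": 0.42, "delta_pos": [-0.563, 0.246, 0.0], "twist": -0.001},
  {"gripper": 0.42, "delta_pos": [-0.563, 0.246, 0.0], "twist": -0.001},
  {"gripper": 0.42, "delta_pos": [-0.563, 0.246, 0.0], "twist": -0.001},
  {"gripper": 0.42, "delta_pos": [-0.563, 0.246, 0.0], "twist": -0.001},
  {"gripper": 0.42, "delta_pos": [-0.563, 0.246, 0.0], "twist": -0.001},
  {"gripper": 0.42, "delta_pos": [-0.563, 0.246, 0.08], "twist": -0.001},
  {"gripper": 0.42, "delta_pos": [-0.563, 0.246, 0.16], "twist": -0.001},
  {"gripper": 0.42, "delta_pos": [-0.563, 0.246, 0.21], "twist": -0.001},
  {"gripper": 0.42, "delta_pos": [-0.563, 0.246, 0.21], "twist": -0.001},
  {"gripper": 0.42, "delta_pos": [-0.563, 0.246, 0.21], "twist": -0.001},
  {"gripper": 0.42, "delta_pos": [-0.563, 0.246, 0.21], "twist": -0.001},
])

```text
time_s: 16.02
tcp_pos: [0.5219, -0.112, 0.1799]
eef_rot: [3.14, -0.001, 1.382]
contact_force: [-0.1, 0.5, -0.5]
gripper_width: 0.0363
gripper_force: 0.0
```

```bash
python3 -c "
from fit import *
for dz in (.016,.012): print(go(place(5,-.011,dz),q[3]+np.pi/2))"
```

```text
(array([-0.0096, -0.0033,  0.1127]), np.float64(0.0014917006965094826))
(array([-0.0096, -0.0033,  0.1227]), np.float64(0.0014917006965094826))
```

Request:
step_arm([
  {"gripper": 0.42, "delta_pos": [-0.008, -0.003, 0.03], "twist": 0.001},
  {"gripper": 0.42, "delta_pos": [-0.008, -0.003, 0.07], "twist": 0.001},
  {"gripper": 0.42, "delta_pos": [-0.008, -0.003, 0.1], "twist": 0.001},
  {"gripper": 0.42, "delta_pos": [-0.008, -0.003, 0.112], "twist": 0.001},
  {"gripper": 0.42, "delta_pos": [-0.008, -0.003, 0.112], "twist": 0.001},
  {"gripper": 0.35, "delta_pos": [-0.008, -0.003, 0.112], "twist": 0.001},
  {"gripper": 0.32, "delta_pos": [-0.008, -0.003, 0.118], "twist": 0.001},
  {"gripper": 0.32, "delta_pos": [-0.008, -0.003, 0.122], "twist": 0.001},
  {"gripper": 0.32, "delta_pos": [-0.008, -0.003, 0.122], "twist": 0.001},
])

```text
time_s: 16.77
tcp_pos: [0.5192, -0.1162, 0.13]
eef_rot: [3.141, 0.0, 1.377]
contact_force: [-0.1, -0.7, -0.4]
gripper_width: 0.0275
gripper_force: 0.3
```

```bash
python3 -c "
from fit import *
print(go(place(5,-.011,.012),q[3]+np.pi/2))"
```

```text
(array([ 0.0019,  0.0014, -0.0021]), np.float64(2.688417107277276e-06))
```

Request:
step_arm([
  {"gripper": 0.29, "delta_pos": [0.0, 0.001, 0.0], "twist": 0},
  {"gripper": 0.25, "delta_pos": [0.0, 0.003, 0.0], "twist": 0},
  {"gripper": 0.2, "delta_pos": [0.0, 0.006, 0.0], "twist": 0},
  {"gripper": 0.14, "delta_pos": [0.0, 0.008, -0.002], "twist": 0},
  {"gripper": 0.1, "delta_pos": [0.0, 0.009, -0.004], "twist": 0},
  {"gripper": 0.1, "delta_pos": [0.0, 0.01, -0.006], "twist": 0},
  {"gripper": 0.1, "delta_pos": [0.0, 0.01, -0.008], "twist": 0},
])

```text
time_s: 17.35
tcp_pos: [0.5216, -0.1163, 0.1331]
eef_rot: [-3.139, 0.0, 1.377]
contact_force: [-4.5, 2.8, 5.9]
gripper_width: 0.0182
gripper_force: 27.0
```

Request:
step_arm([
  {"gripper": 0.05, "delta_pos": [0.0, 0.0, -0.005], "twist": 0},
  {"gripper": 0.05, "delta_pos": [0.0, 0.0, -0.01], "twist": 0},
  {"gripper": 0.05, "delta_pos": [0.0, 0.0, -0.02], "twist": 0},
  {"gripper": 0.05, "delta_pos": [0.0, 0.0, -0.04], "twist": 0},
  {"gripper": 0.05, "delta_pos": [0.0, 0.0, -0.08], "twist": 0},
  {"gripper": 0.05, "delta_pos": [0.0, 0.0, -0.15], "twist": 0},
  {"gripper": 0.05, "delta_pos": [0.0, 0.0, -0.25], "twist": 0},
  {"gripper": 0.05, "delta_pos": [0.0, 0.0, -0.35], "twist": 0},
  {"gripper": 0.05, "delta_pos": [0.0, 0.0, -0.35], "twist": 0},
  {"gripper": 0.05, "delta_pos": [0.0, 0.0, -0.35], "twist": 0},
], force=50)

```text
time_s: 18.18
tcp_pos: [0.5239, -0.1172, 0.2752]
eef_rot: [3.137, 0.0, 1.376]
contact_force: [-0.2, -0.2, -1.7]
gripper_width: 0.013
gripper_force: 46.4
```

```bash
python3 -c "
from fit import *
cr=np.load('cr.npy')
print(go(crp(0,0,.14),cr[2]+np.pi/2))
p=capture('side');cv2.imwrite('pics/f.png',cv2.resize(p['color'][60:480,150:430,::-1],None,fx=1.4,fy=1.4))"
```

```text
(array([ 1.2502, -0.4276,  0.3358]), np.float64(-0.08133951296566357))
```

View pics/f.png

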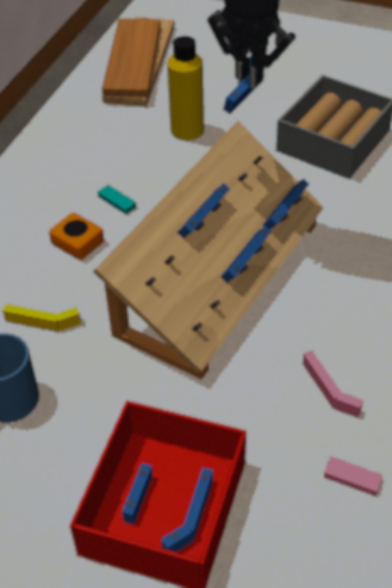

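bent_right is lifted (240,93). The three sound arms are still in place. I'm carrying it to the middle of the crate.

Request:
step_arm([
  {"gripper": 0.05, "delta_pos": [0.9, -0.32, 0.0], "twist": -0.081},
  {"gripper": 0.05, "delta_pos": [0.9, -0.32, 0.0], "twist": -0.081},
  {"gripper": 0.05, "delta_pos": [0.9, -0.32, 0.0], "twist": -0.081},
  {"gripper": 0.05, "delta_pos": [0.9, -0.32, 0.0], "twist": -0.081},
  {"gripper": 0.05, "delta_pos": [0.9, -0.32, 0.0], "twist": -0.081},
  {"gripper": 0.05, "delta_pos": [0.9, -0.32, 0.0], "twist": -0.081},
  {"gripper": 0.05, "delta_pos": [0.9, -0.32, 0.0], "twist": -0.081},
  {"gripper": 0.05, "delta_pos": [0.9, -0.32, 0.0], "twist": -0.081},
  {"gripper": 0.05, "delta_pos": [0.9, -0.32, 0.0], "twist": -0.081},
  {"gripper": 0.05, "delta_pos": [0.9, -0.32, 0.0], "twist": -0.081},
  {"gripper": 0.05, "delta_pos": [0.9, -0.32, 0.0], "twist": -0.081},
])

```text
time_s: 19.15
tcp_pos: [0.4645, 0.2644, 0.2713]
eef_rot: [-3.138, -0.001, 1.638]
contact_force: [0.0, 0.1, -1.6]
gripper_width: 0.0132
gripper_force: 46.4
```

```bash
python3 -c "
from fit import *
cr=np.load('cr.npy')
print(go(crp(-.003,0,.13),cr[2]+np.pi/2))"
```

```text
(array([ 0.3557, -0.0105,  0.3536]), np.float64(0.0019441694196950575))
```

Request:
step_arm([
  {"gripper": 0.05, "delta_pos": [0.355, -0.01, 0.0], "twist": 0.001},
  {"gripper": 0.05, "delta_pos": [0.355, -0.01, 0.0], "twist": 0.001},
  {"gripper": 0.05, "delta_pos": [0.355, -0.01, 0.0], "twist": 0.001},
  {"gripper": 0.05, "delta_pos": [0.355, -0.01, 0.0], "twist": 0.001},
  {"gripper": 0.05, "delta_pos": [0.355, -0.01, 0.1], "twist": 0.001},
  {"gripper": 0.05, "delta_pos": [0.355, -0.01, 0.2], "twist": 0.001},
  {"gripper": 0.05, "delta_pos": [0.355, -0.01, 0.3], "twist": 0.001},
  {"gripper": 0.05, "delta_pos": [0.355, -0.01, 0.35], "twist": 0.001},
  {"gripper": 0.05, "delta_pos": [0.355, -0.01, 0.35], "twist": 0.001},
  {"gripper": 0.05, "delta_pos": [0.355, -0.01, 0.35], "twist": 0.001},
])

```text
time_s: 19.98
tcp_pos: [0.4539, 0.4008, 0.1315]
eef_rot: [-3.139, 0.003, 1.628]
contact_force: [0.2, 0.4, -1.6]
gripper_width: 0.0131
gripper_force: 46.5
```

```bash
python3 -c "
from fit import *
cr=np.load('cr.npy')
print(go(crp(-.003,0,.035),cr[2]+np.pi/2))"
```

```text
(array([ 0.0147, -0.0077,  0.2411]), np.float64(-0.00140448557912442))
```

Request:
step_arm([
  {"gripper": 0.05, "delta_pos": [0.006, -0.006, 0.05], "twist": 0},
  {"gripper": 0.05, "delta_pos": [0.006, -0.006, 0.11], "twist": 0},
  {"gripper": 0.05, "delta_pos": [0.006, -0.006, 0.18], "twist": 0},
  {"gripper": 0.05, "delta_pos": [0.006, -0.006, 0.24], "twist": 0},
  {"gripper": 0.05, "delta_pos": [0.006, -0.006, 0.24], "twist": 0},
  {"gripper": 0.05, "delta_pos": [0.006, -0.006, 0.24], "twist": 0},
  {"gripper": 0.25, "delta_pos": [0.006, -0.006, 0.24], "twist": 0},
  {"gripper": 0.25, "delta_pos": [0.006, -0.006, 0.24], "twist": 0},
  {"gripper": 0.25, "delta_pos": [0.006, -0.006, 0.24], "twist": 0},
  {"gripper": 0.25, "delta_pos": [0.006, -0.006, 0.24], "twist": 0},
  {"gripper": 0.25, "delta_pos": [0.006, -0.006, 0.16], "twist": 0},
  {"gripper": 0.25, "delta_pos": [0.006, -0.006, 0.06], "twist": 0},
  {"gripper": 0.25, "delta_pos": [0.0, 0.0, -0.1], "twist": 0},
  {"gripper": 0.25, "delta_pos": [0, 0, -0.35], "twist": 0},
  {"gripper": 0.25, "delta_pos": [0, 0, -0.35], "twist": 0},
  {"gripper": 0.25, "delta_pos": [0, 0, -0.35], "twist": 0},
  {"gripper": 0.25, "delta_pos": [0, 0, -0.35], "twist": 0},
])

```text
time_s: 21.4
tcp_pos: [0.4554, 0.4054, 0.2819]
eef_rot: [3.132, -0.008, 1.628]
contact_force: [0.3, 1.8, 0.1]
gripper_width: 0.0214
gripper_force: 0.0
```

```bash
python3 -c "
from fit import *
p=capture('side');cv2.imwrite('pics/g.png',p['color'][...,::-1])"
```

```text
(no output)
```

View pics/g.png

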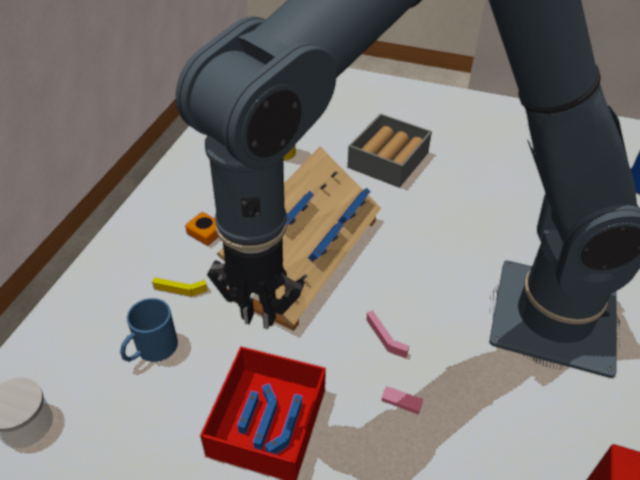

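All three odd arms lie inside the crate (around 270,415). The sound ones are on the rack, and the mug and tape haven't moved. Handing in.

```bash
python3 -c "
from cell import arm
print(arm.sign_off())"
```

```text
the job is handed in; nothing more can be done
None
```

The short arm and both bent arms are inside the red crate, and the job is handed in at about 21 s; the three sound arms, spray can, mug and tape measure were left where they were.

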